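Switch on sensor modules in address order

TASK

The sensor modules on the mat take their addresses in the order they are switched on: with your fingertips, lightly press the red switch cap, then the yellow, then the blue, each straight down until it is fully in, where it stays. Leave the white one off. Only touch: do not lift, shove or tip a module or press hard on it, and do not disturb the other things on the mat.

Things in the scene. Friction and masses are not known exactly. Their poses are not given: they have to be found in the camera images.
- red_module: Loose sensor module with the red switch cap (to be switched on): aluminium box 76 (x) by 64 (y) by 42 high with a grey lid, 0.35 to 0.65 kg, brass connector on its +x side (sticks out 12 mm). Lengths in mm. Origin: centre of its underside, z up. It stands on a mat whose top is 2 mm above the table.
- red_top (a point): Centre of the top face of the red round switch cap (33 mm across, upright axis, above the module's centre). 59 mm above the module's underside when out; it moves down with the cap. The cap is the highest thing on its module: pressed fully in, its top is still 8 to 10 mm above the black collar below it.
- red_key (a joint): How far the red switch is pushed in, in m: 0 to 0.0005 at first (off), 0.007 at its stop, fully in (on). Drag of 3 to 4 N, no return: it stays where it is left. The cap sits on it on a rubber spring (3 N per mm, 4 mm at most): the cap top sinks about 1 mm before the switch moves, 8 mm until it is fully in, then some 3 mm more until hard; let go, it rises about 1 mm.
- yellow_module: Loose sensor module with the yellow switch cap (to be switched on): aluminium box 76 (x) by 64 (y) by 42 high with a grey lid, 0.35 to 0.65 kg, brass connector on its +x side (sticks out 12 mm). Lengths in mm. Origin: centre of its underside, z up. It stands on a mat whose top is 2 mm above the table.
- yellow_top (a point): Centre of the top face of the yellow round switch cap (33 mm across, upright axis, above the module's centre). 59 mm above the module's underside when out; it moves down with the cap. The cap is the highest thing on its module: pressed fully in, its top is still 8 to 10 mm above the black collar below it.
- yellow_key (a joint): How far the yellow switch is pushed in, in m: 0 to 0.0005 at first (off), 0.007 at its stop, fully in (on). Drag of 3 to 4 N, no return: it stays where it is left. The cap sits on it on a rubber spring (3 N per mm, 4 mm at most): the cap top sinks about 1 mm before the switch moves, 8 mm until it is fully in, then some 3 mm more until hard; let go, it rises about 1 mm.
- blue_module: Loose sensor module with the blue switch cap (to be switched on): aluminium box 76 (x) by 64 (y) by 42 high with a grey lid, 0.35 to 0.65 kg, brass connector on its +x side (sticks out 12 mm). Lengths in mm. Origin: centre of its underside, z up. It stands on a mat whose top is 2 mm above the table.
- blue_top (a point): Centre of the top face of the blue round switch cap (33 mm across, upright axis, above the module's centre). 59 mm above the module's underside when out; it moves down with the cap. The cap is the highest thing on its module: pressed fully in, its top is still 8 to 10 mm above the black collar below it.
- blue_key (a joint): How far the blue switch is pushed in, in m: 0 to 0.0005 at first (off), 0.007 at its stop, fully in (on). Drag of 3 to 4 N, no return: it stays where it is left. The cap sits on it on a rubber spring (3 N per mm, 4 mm at most): the cap top sinks about 1 mm before the switch moves, 8 mm until it is fully in, then some 3 mm more until hard; let go, it rises about 1 mm.
- white_module: Loose sensor module with the white switch cap (to be left off): aluminium box 76 (x) by 64 (y) by 42 high with a grey lid, 0.35 to 0.65 kg, brass connector on its +x side (sticks out 12 mm). Lengths in mm. Origin: centre of its underside, z up. It stands on a mat whose top is 2 mm above the table.
- white_top (a point): Centre of the top face of the white round switch cap (33 mm across, upright axis, above the module's centre). 59 mm above the module's underside when out; it moves down with the cap. The cap is the highest thing on its module: pressed fully in, its top is still 8 to 10 mm above the black collar below it.
- white_key (a joint): How far the white switch is pushed in, in m: 0 to 0.0005 at first (off), 0.007 at its stop, fully in (on). Drag of 3 to 4 N, no return: it stays where it is left. The cap sits on it on a rubber spring (3 N per mm, 4 mm at most): the cap top sinks about 1 mm before the switch moves, 8 mm until it is fully in, then some 3 mm more until hard; let go, it rises about 1 mm.
- jar: Glass jar with black lid, 48 across, 60 high (mm), loose bystander on the mat, not to be disturbed. Origin: centre of its underside.
- spool: Orange spool, 56 across, 36 high (mm), loose bystander on the mat, not to be disturbed. Origin: centre of its underside.
- parts_tray: Grey tray with two compartments, 70 by 100 by 22 high (mm), loose bystander on the mat, not to be disturbed. Origin: centre of its underside.
- screwdriver: Screwdriver 170 long, lying (mm), loose bystander on the mat, not to be disturbed. Origin: on its long axis (its own x), at its underside.
- brush: Brush 160 long, lying (mm), loose bystander on the mat, not to be disturbed. Origin: on its long axis (its own x), at its underside.
Mind the look-alikes: they are no part of the job. What is shaped like the yellow_module but purple is not meant.

How it is judged:
By the outcome, as a careful person would: the job done as asked, in the order asked, and still so for the second after the job is handed in, with the robot touching nothing.
It also fails if it takes over 48 s, if anything falls off the work surface, if the arm or the gripper's body presses on something with over 40 N, if the wrist force passes 120 N, or if a joint passes its speed limit or range.

ROBOT

A 7-joint arm with a two-finger parallel gripper is mounted at the origin on the work surface. World frame = base frame: x ahead of the robot, y to its left, z up, the work surface at z = 0. Lengths are in m, angles in rad, forces in N, time in s.
With the tool pointing down it reaches from about 0.4 to 0.925 m from the base axis. Payload 5.6 kg.
Tool frame: the origin (TCP) lies at the centre of the arm's flange, where the gripper is bolted on; the fingertips stand 173 mm ahead of it and the grasp point (between the pads) lies 155 mm ahead of it (arm.tcp_to_tips is the distance from the TCP to the fingertips, in m); z points along the fingers, y is the line along which they close (so a half turn about z gives the same grasp; the last joint's range is limited). The gripper opens to 85 mm and grips with 20 to 120 N. Pads are 22 mm wide; open, the fingers measure 114 mm over their backs; the gripper's body (76 mm by 85 mm) begins 54 mm behind the grasp point. The pads swing forward as they close: fully open they stand 13 mm farther back than shut.
Start: joints at [-1.278, 0.468, -0.012, 1.603, 0.006, 1.071, -0.056], TCP at [0.214, 0.614, 0.405] pointing down, gripper open.
Joint ranges: [-2.53, 2.53], [-0.31, 2.02], [-1.57, 1.55], [0.28, 2.44], [-1.29, 4.43], [0.15, 1.84], [-2.92, 2.92]. Speed limits (rad/s): [2.57, 2.57, 3.14, 3.14, 3.14, 3.14, 3.14].

INTERFACE

Orientations are given as a unit quaternion [x, y, z, w].
In Python, from plant import get_state, optics, job_done, arm gives the robot as it stands.
- The arm moves only by the shell command python3 -m jog 'ROWS' [FORCE]. ROWS is JSON, one flat list of numbers, 5 for each row, row after row: the shift along the world's x, y, z in cm, then the turn about the world's z in rad, then the finger opening in cm, from 0 to 8.54. In form: [tx, ty, tz, roll, fingers, tx, ty, tz, roll, fingers, ...]. A call has 1 to 10 rows; each row is the pose to reach, as a shift and turn from the pose commanded when the call began; what a row does not reach only later rows make up. A row lasts 1/10 s, in which the tool goes at most 50 mm and 8.59 degrees, less where a joint would pass 70% of its speed; a pose out of reach is approached as far as the arm can. A call with a gripper value outside its range is refused whole. The fingers move at their own pace and stop on an object; FORCE is the grip in N (left out, the last holds). Time passes only in rows, so rows that repeat a pose let the fingers close. It gives the time, the measured TCP pose, the force, the opening and the grip force at its end, in the units of the state.
- get_state(): the state, without advancing time (a new reading comes with each control period).
- optics.capture(name): name is "side" or "top"; returns a dict with "color" (384x512x3 uint8, blue, green, red), "vfov" (degrees; the focal length in pixels is half the picture's height over the tangent of half this angle, whatever the lens; pixels are square), "cx", "cy" (the principal point, pixels), "k1" (the pictures are not rectified: a ray, as slopes to the right and down, at radius r is drawn at 1 + k1 r^2 times it, then the intrinsics apply), "camera_from_world" (4x4, takes a point from world to camera coordinates). Camera axes: x right, y down, z forward; pixel columns grow to the right and rows downward; lengths in m; the calibration is good to about 2 mm. A picture is of the moment at which its call begins. There is no depth.
- job_done(): hands the job in; it is judged then, once.
The state is a dict: "time": time; "qpos": joint angles; "dq": joint speeds; "tau": joint torques, N m; "ee_pos": TCP position; "orientation": TCP orientation; "wrist_force": force on the tool from outside, world axes, zero at the start; "moment": the same for the moment, N m; "opening": opening from 0.0 (shut) to 1.0 (fully open); "gripper_force": force on a finger pad.
Only numpy, scipy, OpenCV 4.12 (cv2) and the standard library are available. Lean on these libraries where they do the work, as an engineer would, in place of code of your own. Each camera call takes 0.05 s, during which the arm holds its last target. There are 200 camera calls.

## Working session

There is one attempt and no reset: what is moved stays moved. The work goes in short steps, Python scripts to look and compute and a shell command to move; the robot and the scene stay as the last step left them, time stands still between calls to the robot, and variables do not carry over. Pictures are saved under pics/ and viewed, at most 10 in all, crops included, and the job is handed in when it is done.

```bash
ls; mkdir -p pics; cat > h.py <<'E'
import cv2, numpy as np
from plant import get_state, optics, job_done, arm
def cal(c):
    f=c["color"].shape[0]/2/np.tan(np.radians(c["vfov"])/2)
    K=np.array([[f,0,c["cx"]],[0,f,c["cy"]],[0,0,1.]])
    return K,np.array(c["camera_from_world"])
def ray(c,uv):
    K,T=cal(c)
    d=np.array([(uv[0]-K[0,2])/K[0,0],(uv[1]-K[1,2])/K[1,1]]);u=d.copy()
    for _ in range(30): u=d/(1+c["k1"]*(u@u))
    R=T[:3,:3];return -R.T@T[:3,3], R.T@np.array([u[0],u[1],1])
def onz(c,uv,z):
    o,d=ray(c,uv);return o+d*(z-o[2])/d[2]
E
python3 - <<'E'
from h import *
for n in("top","side"):
    c=optics.capture(n);cv2.imwrite(f"pics/{n}0.png",c["color"])
    np.save(f"pics/{n}0.npy",c,allow_pickle=True)
    o,d=ray(c,(256,192));print(n,o,d,c["vfov"],c["k1"])
s=get_state();print(s["time"],s["ee_pos"],s["orientation"],s["wrist_force"],s["opening"],arm.tcp_to_tips)
E
```

```text
pics
top [0.29880489 0.09224169 1.41750949] [ 0.1075011   0.00475056 -0.99451463] 42.936193260088984 0.06478353790956222
side [ 0.25155257 -0.75273271  0.84920288] [ 0.16346248  0.73802544 -0.65487076] 57.49365576327932 -0.10197782048898284
0.1 [0.21413928 0.61347475 0.40385038] [ 1.67099332e-01  9.85939749e-01 -7.88044439e-04 -6.41223466e-05] [-0.15971923 -0.62727249  0.08342461] 1.0010399401235741 0.1734
```

View pics/top0.png

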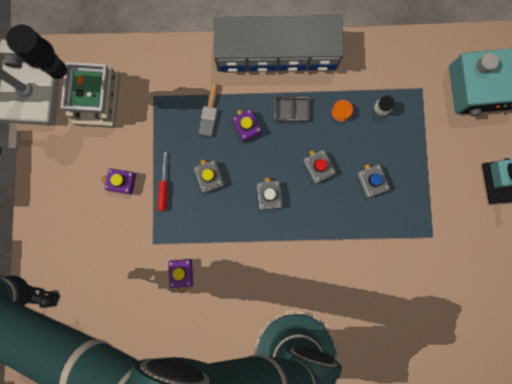

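View pics/side0.png

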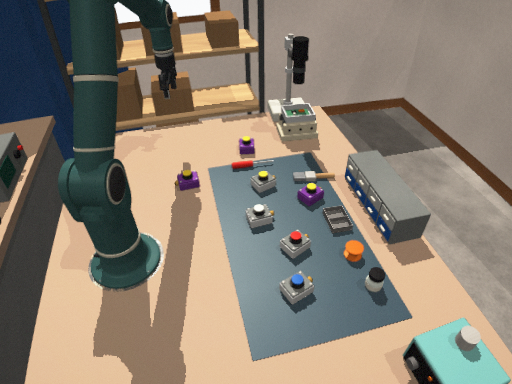

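The top view shows red at about (320,165), yellow on a grey box at (207,175), blue at (376,180) and white at (269,194). The purple decoys are at (247,123), (117,180) and (179,273). In the side view the caps are at red (296,237), yellow (263,176) and blue (297,281).

```bash
python3 - <<'E'
from h import *
C={n:np.load(f"pics/{n}0.npy",allow_pickle=True).item() for n in("top","side")}
seed={"red":((320,165),(296,237)),"yellow":((207,175),(263,176)),"blue":((376,180),(297,281)),"white":((269,194),(259,210))}
for k,ss in seed.items():
    rays=[]
    for n,(u,v) in zip(C,ss):
        c=C[n];hsv=cv2.cvtColor(c["color"],cv2.COLOR_BGR2HSV).astype(int);H,S,V=hsv[...,0],hsv[...,1],hsv[...,2]
        m={"red":((H<8)|(H>172))&(S>140),"yellow":(abs(H-28)<8)&(S>140),"blue":(abs(H-108)<10)&(S>150),"white":(V>190)&(S<50)}[k]&(V>70)
        w=np.zeros_like(m);w[v-14:v+15,u-14:u+15]=1
        nn,l,st,ce=cv2.connectedComponentsWithStats((m&w).astype(np.uint8))
        i=1+np.argmax(st[1:,4]);p=ce[i];rays.append(ray(c,p))
        print(k,n,p.round(1),st[i].tolist(),"z.061",onz(c,p,.061).round(4))
    (o1,d1),(o2,d2)=rays
    t=np.linalg.lstsq(np.c_[d1,-d2],o2-o1,rcond=None)[0]
    a,b=o1+t[0]*d1,o2+t[1]*d2;print("   tri",((a+b)/2).round(4),"gap",np.linalg.norm(a-b).round(4))
E
```

```text
red top [320.5 164.5] [315, 159, 12, 12, 119] z.061 [ 0.5181 -0.0842  0.061 ]
red side [295.4 235.3] [290, 231, 11, 9, 74] z.061 [ 0.5162 -0.0888  0.061 ]
   tri [ 0.5183 -0.0848  0.0562] gap 0.001
yellow top [207.5 174.5] [202, 169, 12, 12, 120] z.061 [0.4985 0.2336 0.061 ]
yellow side [262.6 173.7] [259, 171, 8, 6, 43] z.061 [0.4955 0.2289 0.061 ]
   tri [0.498  0.2342 0.0567] gap 0.0023
blue top [375.7 179.1] [370, 174, 12, 12, 109] z.061 [ 0.4726 -0.2353  0.061 ]
blue side [297.  279.5] [292, 275, 11, 10, 92] z.061 [ 0.4706 -0.2412  0.061 ]
   tri [ 0.473  -0.2369  0.0542] gap 0.001
white top [269.3 193.6] [265, 189, 10, 10, 68] z.061 [0.44   0.0617 0.061 ]
white side [258.4 207.1] [254, 204, 10, 7, 57] z.061 [0.4382 0.0599 0.061 ]
   tri [0.4394 0.0618 0.0591] gap 0.0016
```

The heights agree with 61 mm and the two views match to about 2 mm. Next I shut the fingers and move to above red.

```bash
python3 -m jog '[8,-12,0,0,0, 16,-24,0,0,0, 22,-34,-2,0,0, 26,-44,-4,0,0, 28,-54,-6,0,0, 30.4,-64,-8,0,0, 30.4,-69.9,-11,0,0, 30.4,-69.9,-12,0,0, 30.4,-69.9,-12,0,0, 30.4,-69.9,-12,0,0]' 20
```

```text
time: 1.1
ee_pos: [0.427, 0.1681, 0.3422]
orientation: [0.167, 0.986, 0.0, 0.0]
wrist_force: [1.6, -0.6, -1.1]
opening: -0.0
gripper_force: 0.0
```

```bash
python3 -m jog '[3,-5,-1,0,0, 5,-10,-2,0,0, 8,-15,-3,0,0, 9,-20,-4,0,0, 9,-25,-5,0,0, 9,-25,-5,0,0, 9,-25,-5,0,0, 9,-25,-5,0,0, 9,-25,-5,0,0, 9,-25,-5,0,0]'; python3 - <<'E'
from h import *
s=get_state();print(s["ee_pos"],s["orientation"],s["wrist_force"],s["dq"])
E
```

```text
time: 2.1
ee_pos: [0.517, -0.0783, 0.2927]
orientation: [0.166, 0.986, 0.0, 0.0]
wrist_force: [-0.7, 0.2, 0.6]
opening: 0.003
gripper_force: 0.0
[ 0.51699676 -0.0783186   0.29269838] [1.65780155e-01 9.86162664e-01 3.58774285e-04 1.09099350e-04] [-0.73595669  0.17403706  0.57858503] [-9.52787593e-04 -3.25631487e-03  4.12326805e-03  2.31697054e-05
 -2.94285858e-04 -3.98233221e-04  6.73961868e-04]
```

```bash
python3 -m jog '[0.1,-0.65,0,0,0, 0.1,-0.65,-1.5,0,0, 0.1,-0.65,-3,0,0, 0.1,-0.65,-4.5,0,0, 0.1,-0.65,-5,0,0, 0.1,-0.65,-5,0,0, 0.1,-0.65,-5,0,0]'; python3 - <<'E'
from h import *
a=optics.capture("side")["color"][185:265,245:345];b=optics.capture("top")["color"][125:205,270:370]
cv2.imwrite("pics/r1.png",cv2.resize(np.hstack([a,b]),None,fx=4,fy=4,interpolation=cv2.INTER_CUBIC))
E
```

```text
time: 2.8
ee_pos: [0.5182, -0.0865, 0.243]
orientation: [0.167, 0.986, 0.0, 0.0]
wrist_force: [0.8, -0.0, 0.0]
opening: 0.002
gripper_force: 0.0
```

View pics/r1.png

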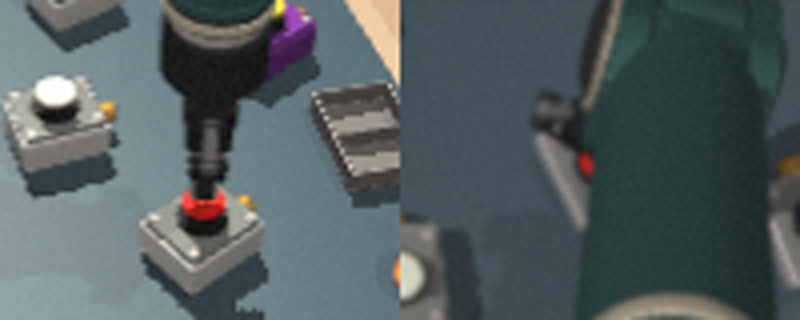

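The side crop shows the fingertips centred just above the red cap, at crop pixel (205,195). I'll descend slowly with force checks.

```bash
python3 -m jog '[0,0,-0.3,0,0, 0,0,-0.6,0,0, 0,0,-0.8,0,0, 0,0,-0.9,0,0, 0,0,-1.0,0,0, 0,0,-1.1,0,0,  0,0,-1.1,0,0]'; python3 -m jog '[0,0,-0.1,0,0, 0,0,-0.2,0,0, 0,0,-0.3,0,0, 0,0,-0.3,0,0]';  python3 -m jog '[0,0,-0.1,0,0, 0,0,-0.2,0,0, 0,0,-0.2,0,0]'
```

```text
time: 3.6
ee_pos: [0.5178, -0.0864, 0.2315]
orientation: [0.167, 0.986, 0.0, -0.0]
wrist_force: [-0.3, 0.4, 2.0]
opening: 0.0
gripper_force: 1.2
time: 4.0
ee_pos: [0.5178, -0.0864, 0.2284]
orientation: [0.167, 0.986, -0.0, -0.0]
wrist_force: [-0.7, 0.2, 1.9]
opening: -0.004
gripper_force: 1.2
time: 4.3
ee_pos: [0.5178, -0.0865, 0.2264]
orientation: [0.167, 0.986, 0.0, -0.0]
wrist_force: [-1.7, 0.5, 3.4]
opening: -0.003
gripper_force: 1.6
```

```bash
python3 -m jog '[0,0,-0.05,0,0, 0,0,-0.1,0,0, 0,0,-0.1,0,0]'; python3 - <<'E'
from plant import *
s=get_state();print(s["ee_pos"][2],s["wrist_force"][2])
E
```

```text
time: 4.6
ee_pos: [0.5178, -0.0865, 0.2256]
orientation: [0.167, 0.986, 0.0, -0.0]
wrist_force: [-2.3, 0.9, 5.6]
opening: 0.001
gripper_force: 2.7
0.2256126965993036 5.560925111264638
```

```bash
python3 -m jog '[0,0,-0.04,0,0, 0,0,-0.08,0,0, 0,0,-0.08,0,0]'
```

```text
time: 4.9
ee_pos: [0.5178, -0.0865, 0.225]
orientation: [0.167, 0.986, 0.0, -0.0]
wrist_force: [-3.2, -0.0, 7.4]
opening: -0.001
gripper_force: 3.6
```

Force climbs about 3 N/mm past 4 N, so red is on its stop. I lift and move to yellow.

```bash
python3 -m jog '[0,0,0.5,0,0, 0,0,2,0,0, 0,0,6,0,0, 0,4,6,0,0, 0,8,6,0,0, 0,12,6,0,0, 0,16,6,0,0, 0,20,6,0,0, 0,24,6,0,0, -1,28,6,0,0]';  python3 -m jog '[-1,4,0,0,0, -1,4,0,0,0, -1,4,0,0,0, -1,4,0,0,0]'
```

```text
time: 5.9
ee_pos: [0.5086, 0.1952, 0.2849]
orientation: [0.167, 0.986, 0.0, 0.001]
wrist_force: [1.2, 0.7, -0.1]
opening: 0.004
gripper_force: 0.0
time: 6.3
ee_pos: [0.4983, 0.2325, 0.2846]
orientation: [0.168, 0.986, -0.0, 0.0]
wrist_force: [0.3, -0.2, 0.1]
opening: 0.001
gripper_force: 0.0
```

```bash
python3 - <<'E'
from h import *
c=optics.capture("top");I=c["color"];cv2.imwrite("pics/t2.png",cv2.resize(I[80:260,140:440],None,fx=2.6,fy=2.6,interpolation=cv2.INTER_CUBIC))
hsv=cv2.cvtColor(I,cv2.COLOR_BGR2HSV).astype(int)
m=((hsv[...,0]<8)|(hsv[...,0]>172))&(hsv[...,1]>140)&(hsv[...,2]>70);w=np.zeros_like(m);w[150:180,305:336]=1
p=np.argwhere(m&w);print(len(p),p.mean(0)[::-1],onz(c,p.mean(0)[::-1],.054))
print(get_state()["ee_pos"])
E
```

```text
113 [320.31858407 164.71681416] [ 0.51873117 -0.0846634   0.054     ]
[0.49840506 0.23210686 0.2847002 ]
```

View pics/t2.png

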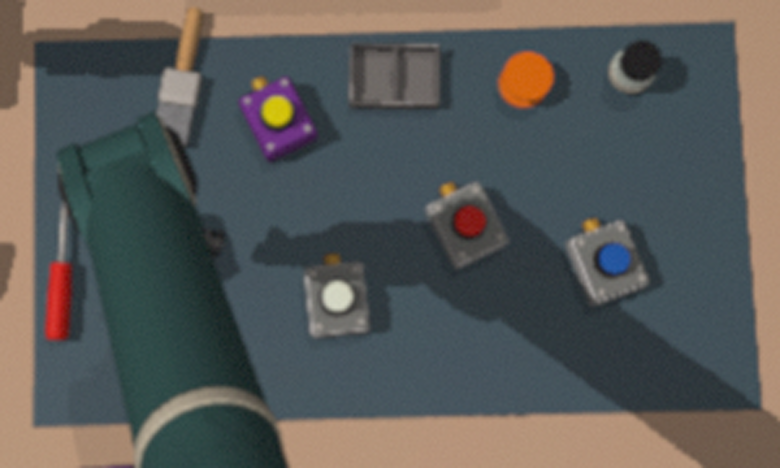

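The red cap sits unmoved at crop (470,220), and white, blue and the purple decoy are in place. I press yellow.

```bash
python3 -m jog '[0,0.1,-1.5,0,0, 0,0.1,-3,0,0, 0,0.1,-4,0,0, 0,0.1,-4.5,0,0, 0,0.1,-4.8,0,0, 0,0.1,-5,0,0, 0,0.1,-5.1,0,0, 0,0.1,-5.2,0,0]'; python3 -m jog '[0,0,-0.1,0,0, 0,0,-0.2,0,0, 0,0,-0.3,0,0, 0,0,-0.4,0,0, 0,0,-0.4,0,0]';  python3 -m jog '[0,0,-0.1,0,0, 0,0,-0.2,0,0, 0,0,-0.2,0,0]'
```

```text
time: 7.15
ee_pos: [0.498, 0.2346, 0.2331]
orientation: [0.167, 0.986, 0.0, 0.0]
wrist_force: [-1.2, -1.2, 3.1]
opening: 0.001
gripper_force: 1.4
time: 7.65
ee_pos: [0.498, 0.2346, 0.2287]
orientation: [0.167, 0.986, 0.0, 0.0]
wrist_force: [-0.4, -0.4, 3.0]
opening: 0.002
gripper_force: 1.3
time: 7.95
ee_pos: [0.4979, 0.2346, 0.2266]
orientation: [0.167, 0.986, 0.0, 0.0]
wrist_force: [0.3, -0.9, 2.0]
opening: 0.003
gripper_force: 1.3
```

```bash
python3 -m jog '[0,0,-0.05,0,0, 0,0,-0.1,0,0, 0,0,-0.1,0,0]'; python3 -m jog '[0,0,-0.04,0,0, 0,0,-0.08,0,0, 0,0,-0.08,0,0]'
```

```text
time: 8.25
ee_pos: [0.498, 0.2345, 0.2259]
orientation: [0.167, 0.986, 0.0, 0.0]
wrist_force: [0.0, -1.5, 5.0]
opening: -0.001
gripper_force: 2.4
time: 8.55
ee_pos: [0.498, 0.2345, 0.2252]
orientation: [0.167, 0.986, 0.0, 0.0]
wrist_force: [-1.0, -1.1, 6.9]
opening: 0.0
gripper_force: 3.3
```

Yellow is on its stop too (force rising from 2 to 7 N). I lift and move to blue.

```bash
python3 -m jog '[0,0,0.5,0,0, 0,0,2,0,0, 0,0,6,0,0, 0,-4,6,0,0, 1,-8,6,0,0, 2,-13,6,0,0, 2,-18,6,0,0, 2,-23,6,0,0, 1,-28,6,0,0, 0,-33,6,0,0]';  python3 -m jog '[0,-4,0,0,0, -1,-9,0,0,0, -2.5,-14,0,0,0, -2.5,-14,0,0,0, -2.5,-14,0,0,0, -2.5,-14,0,0,0]'
```

```text
time: 9.55
ee_pos: [0.4981, -0.0944, 0.2858]
orientation: [0.167, 0.986, 0.0, 0.001]
wrist_force: [0.7, -0.6, 0.5]
opening: -0.0
gripper_force: 0.0
time: 10.15
ee_pos: [0.4738, -0.2314, 0.2852]
orientation: [0.166, 0.986, 0.0, 0.0]
wrist_force: [0.6, 0.1, -0.1]
opening: -0.0
gripper_force: 0.0
```

```bash
python3 - <<'E'
from h import *
s=get_state();print(s["ee_pos"],s["wrist_force"])
c=optics.capture("top");o=np.load("pics/top0.npy",allow_pickle=True).item()
for n,x in(("now",c),("t0",o)):
    h=cv2.cvtColor(x["color"],cv2.COLOR_BGR2HSV).astype(int)
    m=(abs(h[...,0]-28)<8)&(h[...,1]>140)&(h[...,2]>70);w=np.zeros_like(m);w[160:190,192:222]=1
    p=np.argwhere(m&w);print(n,len(p),p.mean(0)[::-1] if len(p) else 0)
E
```

```text
[ 0.47383555 -0.2313736   0.28517912] [ 0.5842121   0.10374454 -0.14981268]
now 119 [207.63865546 174.65546218]
t0 120 [207.5 174.5]
```

```bash
python3 -m jog '[-0.1,-0.45,-1,0,0, -0.1,-0.45,-3,0,0, -0.1,-0.45,-4,0,0, -0.1,-0.45,-4.5,0,0, -0.1,-0.45,-4.8,0,0, -0.1,-0.45,-5,0,0, -0.1,-0.45,-5.1,0,0, -0.1,-0.45,-5.2,0,0]'; python3 -m jog '[0,0,-0.1,0,0, 0,0,-0.2,0,0, 0,0,-0.3,0,0, 0,0,-0.4,0,0, 0,0,-0.4,0,0]';  python3 -m jog '[0,0,-0.1,0,0, 0,0,-0.2,0,0, 0,0,-0.2,0,0]'
```

```text
time: 11.0
ee_pos: [0.4726, -0.2371, 0.2333]
orientation: [0.167, 0.986, -0.0, 0.0]
wrist_force: [-0.4, -0.4, 2.0]
opening: -0.001
gripper_force: 1.1
time: 11.5
ee_pos: [0.4726, -0.2371, 0.2289]
orientation: [0.167, 0.986, -0.0, 0.0]
wrist_force: [0.7, -0.0, 2.6]
opening: 0.004
gripper_force: 1.3
time: 11.8
ee_pos: [0.4726, -0.2371, 0.2269]
orientation: [0.167, 0.986, -0.0, 0.0]
wrist_force: [0.8, -0.8, 3.3]
opening: -0.003
gripper_force: 1.2
```

```bash
python3 -m jog '[0,0,-0.05,0,0, 0,0,-0.1,0,0, 0,0,-0.1,0,0]'; python3 -m jog '[0,0,-0.04,0,0, 0,0,-0.08,0,0, 0,0,-0.08,0,0]'
```

```text
time: 12.1
ee_pos: [0.4726, -0.2371, 0.226]
orientation: [0.167, 0.986, -0.0, 0.0]
wrist_force: [-0.7, 0.2, 5.5]
opening: -0.001
gripper_force: 2.1
time: 12.4
ee_pos: [0.4726, -0.2371, 0.2254]
orientation: [0.167, 0.986, 0.0, 0.0]
wrist_force: [0.3, 0.2, 7.2]
opening: -0.0
gripper_force: 3.1
```

Blue is on its stop as well. I lift away to the side and check the scene.

```bash
python3 -m jog '[0,0,0.5,0,0, 0,0,2,0,0, 0,0,6,0,0, 0,0,11,0,0, 0,-5,14,0,0, 0,-10,14,0,0, 0,-15,14,0,0, 0,-20,14,0,0, 0,-20,14,0,0, 0,-20,14,0,0]'; python3 - <<'E'
from h import *
print(get_state()["wrist_force"])
a=[optics.capture(n)["color"] for n in("top","side")]
cv2.imwrite("pics/end.png",np.vstack([cv2.resize(x,None,fx=2,fy=2,interpolation=cv2.INTER_CUBIC)[:,:780] for x in(a[0][85:235,150:440],a[1][160:310,200:490])]))
E
```

```text
time: 13.4
ee_pos: [0.471, -0.4387, 0.3641]
orientation: [0.169, 0.986, 0.0, -0.001]
wrist_force: [0.1, 0.0, -0.1]
opening: 0.0
gripper_force: 0.0
[ 0.07365217  0.00514334 -0.11944636]
```

View pics/end.png

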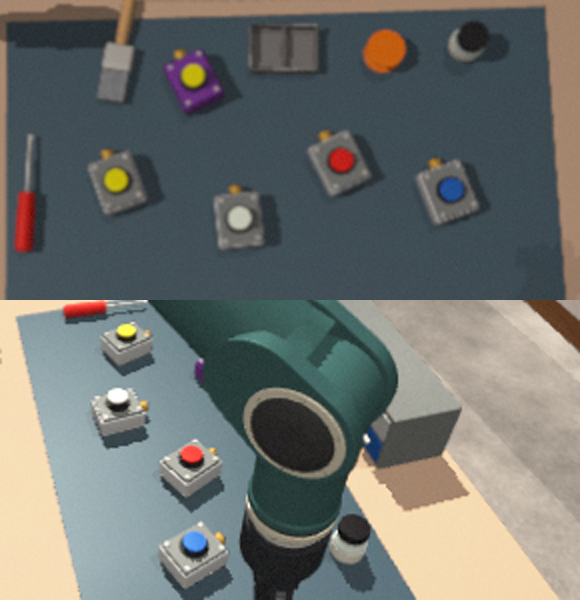

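Red (341,160), yellow (116,180) and blue (452,190) sit lower on their modules, while white (239,218) is still raised. Nothing has moved and the arm is clear.

```bash
python3 -c "
from plant import *
print(job_done())"
```

```text
the job is handed in; nothing more can be done
None
```

I pressed red, then yellow, then blue fully in (about 7 N each), left white off, saw nothing else move in the final pictures, and handed the job in; no verdict came back.

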